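Refit the carton sealer's relay and close up its control box

TASK

Plug the oblong relay fully home into the socket in the carton sealer's open control base, let go of it, then set the white hood over it so that it sits squarely down on the base. Then swing the clamp lever all the way down onto the hood, and last of all throw the main switch lever fully over, away from the robot. Leave the other module, the tape, the tools, the bin and the knob where they are.

Things in the scene. Friction and masses are not known exactly. Their poses are not given: they have to be found in the camera images.
- base: control base fixed to the bench: white slab 160 (x) x 210 (y) x 20 mm, origin at the centre of its underside. On it: a black socket block (84 x 56 mm, top at z 42); a grey terminal strip 90 x 24 mm, top at z 40, at y +45; four low aluminium rails (outside 114 x 164 mm, top at z 32) that locate the hood from inside; and at the far (+x) edge a steel fork carrying the clamp, top at z 118
- socket (a point): centre of the mouth of the socket hole, in the top face of the socket block (42 mm above the bench). The hole is 55 mm along the base's x and 27 mm along its y, 18 mm deep, with a 3 mm chamfer
- hood_seat (a point): point on the base slab's top (20 mm above the bench) at its centre, where the origin of the seated hood comes; axes as the base's. The hood's long side then runs along the base's y; either way round will do
- relay: oblong relay, 140 g: grey housing 70 (x) x 40 (y) x 47 mm above a black plug foot 52 (x) x 24 (y) x 15 mm; stands upright on its foot, 62 mm tall in all. Origin: centre of the foot's underside. When home, the housing rests on the socket block and the origin is 15 mm below the hole's mouth (top of relay 89 mm above the bench); either way round will do
- hood: white sheet hood, open below, 400 g: outside 130 (x) x 180 (y) x 80 mm, walls 4 mm. Origin: centre of its lower edge plane. On top a steel bridge handle: bar 84 mm along x, 14 mm wide in y, 14 mm high, with its centre 112 mm above the origin and a 25 mm gap below it between the legs; top of handle at 119 mm. It fits outside the rails with 4 mm play all round
- hood_handle (a point): centre of the hood's handle bar
- clamp (a joint): angle of the clamp lever (rad): 0 is down flat on the hood (pointing to the base's -x), 1.57 upright, up to 2.2 leaning away to +x. It stays where it is left. Friction about 0.13 N m
- clamp_pivot (a point): hinge of the clamp, 109 mm above the bench, at x +92, y +55 mm of the base; the hinge axis is the base's y
- clamp_grip (a point): centre of the clamp lever's cross handle, a black bar 16 mm thick and 50 mm long (along the base's y), 100 mm from the pivot; the lever between is a steel bar 16 x 12 mm
- mains (a joint): angle of the main switch lever (rad): 0 leans toward the robot (off), 1.0 fully over away from the robot (on); stays where it is left
- mains_base: main switch housing, fixed to the bench: grey block 70 (x) x 50 (y) x 25 mm, origin at the centre of its underside. The lever's hinge is 22 mm above the origin, along the housing's y; the lever is 70 mm long with a black ball of diameter 26 mm at its tip and swings from the housing's -x to +x
- mains_tip (a point): tip of the main switch lever
- timer: other plug-in module, to be left alone: square grey housing 44 x 44 x 55 mm on a round black foot 10 mm high, round black dial on top, 75 mm tall. Origin: centre of its underside
- tape: roll of brown tape lying flat, diameter 100, height 48 mm, origin at the centre of its underside, leave alone
- driver: black-handled screwdriver 190 mm long lying on the bench, leave alone
- wrench: steel wrench 170 mm long lying on the bench, leave alone
- bin: grey open bin 110 x 150 x 50 mm with two bolts in it, origin at the centre of its underside, leave alone
- starknob: black round clamping knob, diameter 60, height 38 mm, standing on the bench, leave alone

How it is judged:
On the way, in this order (a step that is already met when the one before it is completed fails the run):
1. relay plugged fully home into the socket and let go (z of relay in the frame of socket below -0.012 m and horizontal distance between relay and socket below 0.005 m and angle between the z axis of relay and the z axis of base, either way round below 0.08 rad and contact force between the fingers and relay below 0.5 N), for 0.2 s.
2. hood seated squarely on the base over the relay and let go (z of relay in the frame of socket below -0.012 m and horizontal distance between relay and socket below 0.005 m and angle between the z axis of relay and the z axis of base, either way round below 0.08 rad and z of hood in the frame of hood_seat below 0.004 m and horizontal distance between hood and hood_seat below 0.009 m and angle between the x axis of hood and the x axis of base, either way round below 0.12 rad and angle between hood's own z axis and vertical below 0.05 rad and contact force between the fingers and hood below 0.5 N), for 0.2 s.
3. clamp lever all the way down on the hood (z of hood in the frame of hood_seat below 0.004 m and horizontal distance between hood and hood_seat below 0.009 m and angle between the x axis of hood and the x axis of base, either way round below 0.12 rad and angle between hood's own z axis and vertical below 0.05 rad and value of joint clamp below 0.12 rad), for 0.2 s.
4. main switch lever fully over, away from the robot (value of joint clamp below 0.12 rad and value of joint mains above 0.85 rad), for 0.2 s.
At the end, for the whole second after the job is handed in: Relay foot 12 mm or more into the socket, within 5 mm of centre, upright to 0.08 rad; hood edge within 4 mm of the slab, within 9 mm of the seat, square to 0.12 rad, level to 0.05 rad; clamp below 0.12 rad; main switch above 0.85 rad; relay and hood at rest (all of step 4 and z of relay in the frame of socket below -0.012 m and horizontal distance between relay and socket below 0.005 m and angle between the z axis of relay and the z axis of base, either way round below 0.08 rad and z of hood in the frame of hood_seat below 0.004 m and horizontal distance between hood and hood_seat below 0.009 m and angle between the x axis of hood and the x axis of base, either way round below 0.12 rad and angle between hood's own z axis and vertical below 0.05 rad and linear speed of each of hood, relay below 0.02 m/s); the robot touches nothing.
It fails at once if the other module is moved by more than 30 mm or tipped over (distance of timer from where it was at the start of the episode above 0.03 m or angle between timer's own z axis and vertical above 0.5 rad).
It fails at once if the tape, the screwdriver, the wrench, the bin or the knob is moved by more than 30 mm (distance of any of tape, driver, wrench, bin, starknob from where it was at the start of the episode above 0.03 m).
It also fails if it takes over 72 s, if anything falls off the work surface, if the arm or the gripper's body presses on something with over 40 N, if the wrist force passes 120 N, or if a joint passes its speed limit or range.

ROBOT

A 7-joint arm with a two-finger parallel gripper is mounted at the origin on the work surface. World frame = base frame: x ahead of the robot, y to its left, z up, the work surface at z = 0. Lengths are in m, angles in rad, forces in N, time in s.
With the tool pointing down it reaches from about 0.425 to 0.925 m from the base axis. Payload 6.8 kg.
Tool frame: the origin (TCP) lies on the front face of the gripper's body, between the roots of the fingers; the fingertips stand 73 mm ahead of it and the grasp point (between the pads) lies 54 mm ahead of it (env.nose_length is the distance from the TCP to the fingertips, in m); z points along the fingers, y is the line along which they close (so a half turn about z gives the same grasp; the last joint's range is limited). The gripper opens to 85 mm and grips with 20 to 120 N. Pads are 22 mm wide; open, the fingers measure 114 mm over their backs; the gripper's body (76 mm by 85 mm) begins 54 mm behind the grasp point. The pads swing forward as they close: fully open they stand 13 mm farther back than shut.
Start: joints at [1.179, 0.477, 0.022, 1.555, -0.011, 1.109, -0.083], TCP at [0.189, -0.648, 0.304] pointing down, gripper open.
Joint ranges: [-2.96, 2.96], [-0.34, 2.1], [-1.41, 1.46], [0.24, 2.44], [-1.37, 4.51], [0.17, 1.92], [-2.96, 2.96]. Speed limits (rad/s): [2.39, 2.39, 3.14, 3.14, 3.14, 3.14, 3.14].

INTERFACE

Orientations are given as a unit quaternion [w, x, y, z].
In Python, from cell import env, kin, camera, calibration, job gives the robot as it stands. The module is installed in compiled form; this text tells all that it offers. Calls block until the motion is done:
- env.reach(position, orientation): joint-space move of the TCP to a pose.
- env.movel(position, velocity=0.15, rot=None, stop_force=None): straight line of the TCP; rot=None keeps the orientation; velocity is the mean speed in m/s. With stop_force (N) it stops when the force on the tool has changed by that much, and returns True; else False.
- env.goto_joints(angles): joint-space move.
- env.grip(opening, f_grip=None): finger opening in m; f_grip is the grip in N (None keeps the last); returns when the fingers have stopped.
- env.dwell(seconds).
- kin.inverse_kinematics(position, orientation): joint angles nearest the present ones, or None.
- env.get_state(): the state.
- camera(name): name is "scene" or "side" or "wrist"; returns (picture, depth): 480x640x3 uint8, blue, green, red; 480x640 float32, m along the optical axis (not along the pixel's ray), 0 where there is no reading.
- calibration(name): a dict with "fx", "fy", "cx", "cy" (pixels), "rvec" (rotation vector, rad) and "tvec" (3), from world to camera coordinates, as OpenCV has them. Camera axes: x right, y down, z forward; pixel columns grow to the right and rows downward; lengths in m; the calibration is good to about 2 mm. A picture is of the moment at which its call begins: read the wrist's pose just before it. calibration takes no time and is no camera call; for the wrist camera it gives the pose at the moment of the call.
A pose or a line that the arm cannot do raises env.PlanningError and nothing moves.
- job.job_done(): hands the job in; it is judged then, once.
The state is a dict: "time": time; "qpos": joint angles; "joint_velocities": joint speeds; "joint_torque": joint torques, N m; "tcp_pos": TCP position; "orientation": TCP orientation; "force": force on the tool from outside, world axes, zero at the start; "torque": the same for the moment, N m; "opening": finger opening in m; "gripper_force": force on a finger pad.
Only numpy, scipy, OpenCV 4.12 (cv2) and the standard library are available. Lean on these libraries where they do the work, as an engineer would, in place of code of your own. Each camera call takes 0.05 s, during which the arm holds its last target. There are 200 camera calls.

## Working session

There is one attempt and no reset: what is moved stays moved. The work goes in short steps, each a Python script; the robot and the scene stay as the last script left them, time stands still between calls to the robot, and variables do not carry over. Pictures are saved under pics/ and viewed, at most 10 in all, crops included, and the job is handed in when it is done.

```bash
mkdir -p pics; python3 - <<'E'
from cell import env,camera,calibration
import cv2,numpy as np
for n in("scene","side"):
    p,d=camera(n);cv2.imwrite(f"pics/{n}0.png",p);np.save(f"{n}0.npy",d);c=calibration(n)
    R=cv2.Rodrigues(np.array(c["rvec"]))[0];print(n,c,-R.T@np.array(c["tvec"]),(d==0).mean())
print(env.get_state()["time"],env.nose_length)
E
```

```text
scene {'fx': 588.4761768628157, 'fy': 588.4761768628157, 'cx': 319.77982365919195, 'cy': 238.58839308987288, 'rvec': array([ 2.0597549 ,  0.55906741, -0.31040217]), 'tvec': array([-0.5191565 , -0.07907264,  1.57093491])} [ 1.14382011 -0.93264698  0.75196916] 0.009248046875
side {'fx': 464.1880323912502, 'fy': 464.1880323912502, 'cx': 326.7520450266725, 'cy': 244.88770879931567, 'rvec': array([ 0.84662962, -2.39298974,  1.26510492]), 'tvec': array([0.4732269 , 0.31251383, 0.72164859])} [0.10994667 0.62558415 0.66252659] 0.00388671875
0.1 0.0726
```

View pics/scene0.png

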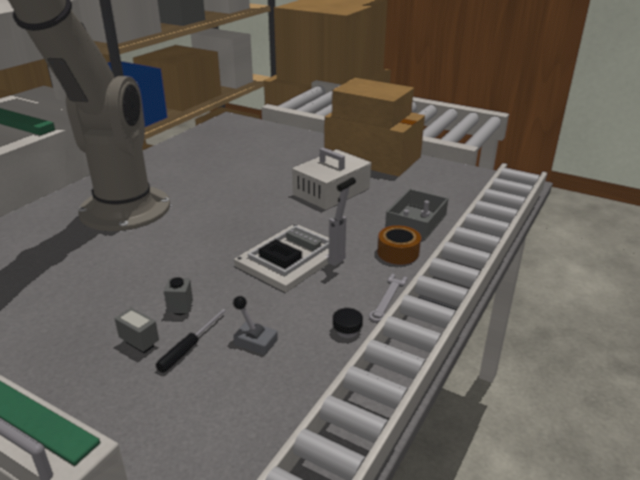

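View pics/side0.png

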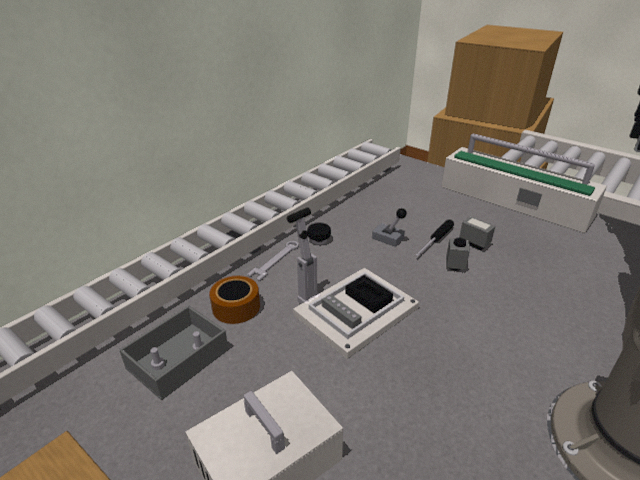

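```bash
cat > h.py <<'E'
from cell import env,kin,camera,calibration,job
import cv2,numpy as np
from scipy.spatial.transform import Rotation as Ro
def cloud(p,d,c):
    R=cv2.Rodrigues(np.array(c["rvec"]))[0];v,u=np.mgrid[:480,:640]
    P=np.stack([(u-c["cx"])/c["fx"]*d,(v-c["cy"])/c["fy"]*d,d],-1)
    W=(P-np.array(c["tvec"]))@R;W[d==0]=np.nan
    return W
def ray(c,px,z):
    R=cv2.Rodrigues(np.array(c["rvec"]))[0];px=np.atleast_2d(px).astype(float)
    r=np.c_[(px[:,0]-c["cx"])/c["fx"],(px[:,1]-c["cy"])/c["fy"],np.ones(len(px))]@R
    o=-R.T@np.array(c["tvec"]);return (o+r*((z-o[2])/r[:,2])[:,None])[:,:2]
def rect(pts):
    (c,s,a)=cv2.minAreaRect((np.asarray(pts)*1000).astype(np.float32)); return np.round(c,1),np.round(s,1),round(a,1)
def down(yaw): # tool z down, tool y (closing) at world angle yaw+90
    q=(Ro.from_euler('z',yaw)*Ro.from_euler('x',np.pi)).as_quat();return [q[3],*q[:3]]
E
python3 - <<'E'
from h import *
hm=np.zeros((900,800,3),np.uint8);zz=np.full((900,800),-1.)
for n in("scene","side"):
    p=cv2.imread(f"pics/{n}0.png");W=cloud(p,np.load(f"{n}0.npy"),calibration(n))
    m=(W[...,2]>-.02)&(W[...,2]<.25)&(W[...,0]>.2)&(W[...,0]<1.1)&(abs(W[...,1])<.8)
    t=W[m];f=t[abs(t[:,2])<.008];print(n,f[:,2].mean(),f[:,2].std())
    for w,col in zip(t,p[m]):
        i=int((1.1-w[0])*1000);j=int((.8-w[1])*500)
        i=int((1.1-w[0])*500);
        if w[2]>zz[i,j]: zz[i,j]=w[2];hm[i,j]=col
# clusters above bench
m=((zz>.012)*255).astype(np.uint8);m=cv2.morphologyEx(m,cv2.MORPH_CLOSE,np.ones((7,7)))
k,l,s,ce=cv2.connectedComponentsWithStats(m)
for i in range(1,k):
    if s[i,4]>60:
        z=zz[l==i];q=np.argwhere((l==i)&(zz>np.percentile(z,98)-.012))
        print("c",np.round([1.1-ce[i][1]/500,.8-ce[i][0]/500],3),"size",s[i,3]*2,s[i,2]*2,"zmax",z.max().round(3),"top ctr",np.round([1.1-q[:,0].mean()/500,.8-q[:,1].mean()/500],3))
cv2.imwrite("pics/top.png",cv2.dilate(hm[:450],np.ones((2,2))))
E
```

```text
scene 0.0006179581718261254 0.0016905435042042303
side -0.00011768073333300981 0.0015412709965542742
c [0.879 0.013] size 132 1298 zmax 0.082 top ctr [0.878 0.011]
c [ 0.744 -0.138] size 62 68 zmax 0.041 top ctr [ 0.745 -0.139]
c [0.716 0.17 ] size 104 112 zmax 0.053 top ctr [0.715 0.17 ]
c [0.695 0.333] size 118 162 zmax 0.055 top ctr [0.694 0.333]
c [0.705 0.368] size 24 26 zmax 0.048 top ctr [0.705 0.368]
c [0.681 0.298] size 22 24 zmax 0.047 top ctr [0.679 0.296]
c [ 0.61  -0.255] size 80 64 zmax 0.1 top ctr [ 0.583 -0.258]
c [0.518 0.024] size 230 240 zmax 0.217 top ctr [0.632 0.058]
c [ 0.437 -0.651] size 442 124 zmax 0.25 top ctr [ 0.464 -0.685]
c [0.432 0.63 ] size 268 188 zmax 0.226 top ctr [0.44  0.615]
c [ 0.512 -0.34 ] size 28 196 zmax 0.03 top ctr [ 0.513 -0.353]
c [0.424 0.368] size 174 214 zmax 0.123 top ctr [0.422 0.373]
c [ 0.427 -0.371] size 76 52 zmax 0.067 top ctr [ 0.427 -0.372]
c [ 0.423 -0.254] size 60 66 zmax 0.078 top ctr [ 0.424 -0.254]
```

View pics/top.png

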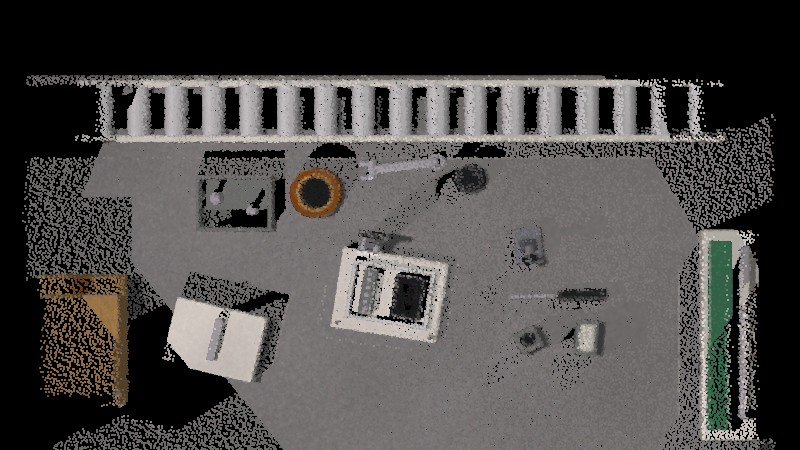

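```bash
python3 - <<'E'
from h import *
t=env.get_state()["time"]
env.reach([.427,-.371,.33],down(0))
s=env.get_state();print(s["time"]-t,np.round(s["qpos"],2),s["tcp_pos"])
c=calibration("wrist");p,d=camera("wrist");cv2.imwrite("pics/w1.png",p);np.save("w1.npy",d);np.save("w1c.npy",c,allow_pickle=True)
R=cv2.Rodrigues(np.array(c["rvec"]))[0];print(c,-R.T@np.array(c["tvec"]))
E
```

```text
1.3666999999999998 [ 0.64  0.28 -0.04  1.79  0.01  1.08 -0.98] [ 0.42617456 -0.37223703  0.32991596]
{'fx': 332.2011581979811, 'fy': 332.2011581979811, 'cx': 317.26435814425963, 'cy': 238.3363576447912, 'rvec': array([-2.03952006,  2.04450617,  0.33933912]), 'tvec': array([-0.37211093,  0.35402766,  0.54291533])} [ 0.51020154 -0.37264793  0.39923313]
```

View pics/w1.png

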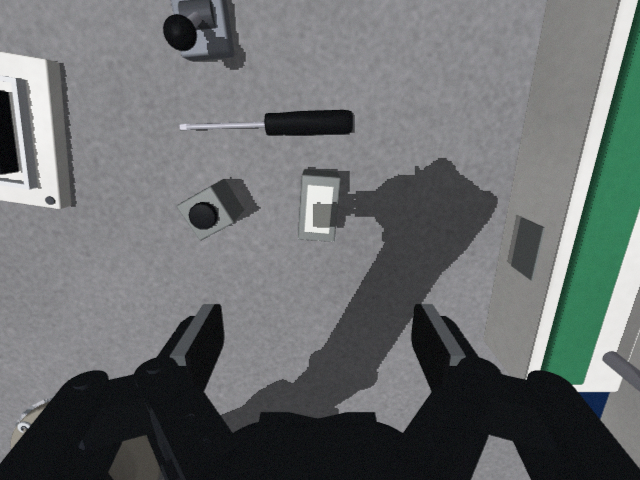

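```bash
cat >> h.py <<'E'
def facerect(d,c,zlo,zhi,box,zface=None,er=0):
    "rect of the pixels whose depth point lies in zlo..zhi and box, their outline cast on the face plane"
    W=cloud(None,d,c);m=(W[...,2]>zlo)&(W[...,2]<zhi)&(W[...,0]>box[0])&(W[...,0]<box[1])&(W[...,1]>box[2])&(W[...,1]<box[3])
    m=cv2.morphologyEx(m.astype(np.uint8),cv2.MORPH_OPEN,np.ones((3,3)))
    n,l,s,_=cv2.connectedComponentsWithStats(m);i=1+np.argmax(s[1:,4]);v,u=np.where(l==i)
    z=np.median(W[...,2][l==i]);return rect(ray(c,np.c_[u,v],zface or z)),round(float(z),4),int(s[i,4])
E
python3 - <<'E'
from h import *
c=np.load("w1c.npy",allow_pickle=True).item();d=np.load("w1.npy")
print("relay",facerect(d,c,.052,.07,(.35,.5,-.43,-.32),.062))
print("mainsblk",facerect(d,c,.02,.032,(.53,.7,-.33,-.2),.025))
print("ball",facerect(d,c,.06,.12,(.53,.7,-.33,-.2)))
for n,x,y in(("base",.47,.02),("hood",.39,.36)):
    env.reach([x,y,.36],down(0 if n=="base" else .5));env.dwell(.15)
    c=calibration("wrist");p,d=camera("wrist");cv2.imwrite(f"pics/{n}.png",p);np.save(n+".npy",d);np.save(n+"c.npy",c,allow_pickle=True)
    print(env.get_state()["time"],np.round(env.get_state()["qpos"],2))
    if n=="base":
        for a in((.012,.027),(.028,.036),(.037,.045),(.15,.25)): print(a,facerect(d,c,*a,(.4,.68,-.13,.17)))
    else:
        for a in((.07,.09),(.108,.13)): print(a,facerect(d,c,*a,(.3,.55,.25,.5)))
E
```

```text
relay ((array([ 427.5, -374.1]), array([39.7, 70.4]), 85.2), 0.0616, 2501)
mainsblk ((array([ 598.8, -260.2]), array([46.5, 49.6]), 4.6), 0.0243, 1470)
ball ((array([ 580.2, -263.1]), array([26.3, 25.1]), 89.9), 0.0938, 959)
3.1833 [ 0.12  0.1  -0.32  1.94  0.04  1.11 -1.78]
(0.012, 0.027) ((array([522.6,  18. ]), array([209. , 180.8]), 80.8), 0.0193, 9797)
(0.028, 0.036) ((array([508.7,   0.7]), array([125.5, 114. ]), 80.9), 0.0313, 1087)
(0.037, 0.045) ((array([506.2, -14.7]), array([56.1, 84. ]), 80.9), 0.0413, 2485)
(0.15, 0.25) ((array([618.8,  57.4]), array([20.8, 22.6]), 89.9), 0.1768, 1058)
4.7 [-0.3   0.25 -0.67  1.8   0.17  1.15 -2.09]
(0.07, 0.09) ((array([422.4, 370.8]), array([179.5, 129.5]), 76.2), 0.0794, 20134)
(0.108, 0.13) ((array([422.4, 371.4]), array([14.7, 83.1]), 76.2), 0.1181, 1382)
```

```bash
cd pics; python3 -c "
import cv2;a=cv2.imread('base.png');b=cv2.imread('hood.png');cv2.imwrite('bh.png',cv2.resize(cv2.vconcat([a[:350],b[:350]]),None,fx=.85,fy=.85))"
```

```text
(no output)
```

View pics/bh.png

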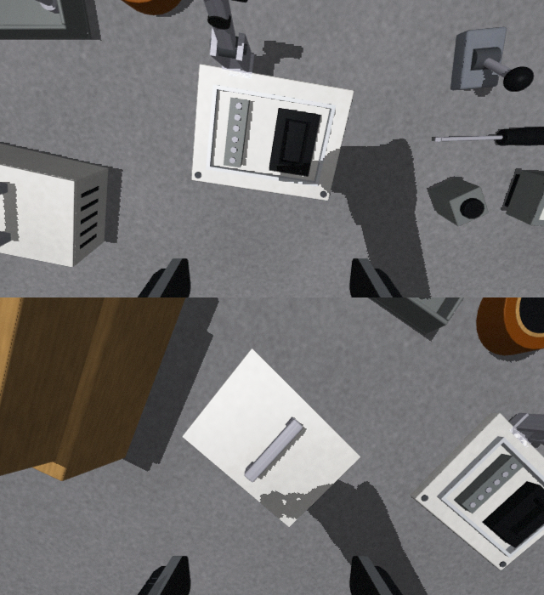

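```bash
cat >> h.py <<'E'
def settle(pos,rot=None):
    "one correction of a steady offset"
    env.dwell(.2);e=np.array(pos)-env.get_state()["tcp_pos"]
    print("err mm",np.round(e*1000,1))
def st(m=""):
    s=env.get_state();q=s["orientation"];r=Ro.from_quat([*q[1:],q[0]]).as_matrix()
    print(m,"t",round(s["time"],2),"p",np.round(s["tcp_pos"],4),"yaw",np.round(np.degrees(np.arctan2(r[1,0],r[0,0])),2),"tilt",np.round(r[:2,2],3),"F",np.round(s["force"],1),"o",np.round(s["opening"],4),"g",np.round(s["gripper_force"],1));return s
E
python3 - <<'E'
from h import *
y=np.radians(-4.8);P=[.4275,-.3741]
env.grip(.065,40)
env.reach([*P,.22],down(y));settle([*P,.22])
env.movel([*P,.101],.12);env.dwell(.2);st("at relay")
env.grip(.02,40);env.dwell(.2);st("gripped")
env.movel([*P,.23],.15);st("lift")
env.movel([.5062,-.0147,.23],.22,rot=down(np.radians(-9.1)));env.dwell(.3);st("above")
c=calibration("wrist");p,d=camera("wrist");cv2.imwrite("pics/ins.png",p)
E
```

```text
err mm [-0.4 -0.4 -0.1]
at relay t 9.22 p [ 0.4278 -0.3744  0.1017] yaw -4.81 tilt [ 0.001 -0.001] F [-0.1  0.1 -1. ] o 0.0649 g 0.0
gripped t 9.76 p [ 0.4276 -0.3741  0.1013] yaw -4.8 tilt [ 0. -0.] F [-1.4  0.3  5.1] o 0.0394 g 40.5
lift t 10.77 p [ 0.4269 -0.3737  0.2289] yaw -4.8 tilt [-0.002  0.001] F [-0.8  0.3 -2.7] o 0.0398 g 40.4
above t 12.89 p [ 0.5062 -0.0151  0.23  ] yaw -9.14 tilt [-0. -0.] F [ 0.6  0.5 -1.7] o 0.0393 g 40.4
```

View pics/ins.png

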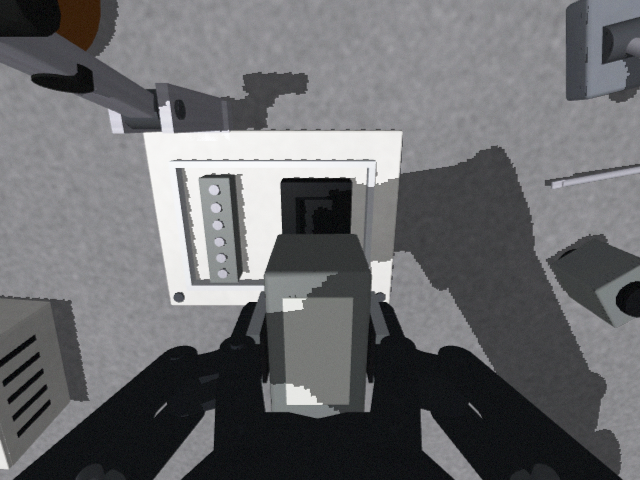

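Relay sits square in the fingers (near (318,320)), socket ahead at (316,210). Lower it.

```bash
python3 - <<'E'
from h import *
S=[.5062,-.0147]
env.movel([*S,.150],.1,stop_force=15);st("mouth")
print(env.movel([*S,.124],.03,stop_force=20));s=st("home?")
env.dwell(.3);st()
E
```

```text
mouth t 13.89 p [ 0.5067 -0.0146  0.1505] yaw -9.1 tilt [0.001 0.   ] F [ 0.1  0.5 -0.3] o 0.0393 g 40.4
True
home? t 14.59 p [ 0.5061 -0.0145  0.1281] yaw -9.09 tilt [-0.001 -0.   ] F [-0.6 -0.7  5.7] o 0.0395 g 41.6
 t 14.89 p [ 0.5061 -0.0145  0.1281] yaw -9.09 tilt [-0.001  0.   ] F [-0.4 -0.1  4.9] o 0.0395 g 41.6
```

```bash
python3 - <<'E'
from h import *
S=[.5062,-.0147]
env.grip(.055);env.dwell(.3);st("open")
env.movel([*S,.28],.15)
env.movel([.45,-.0147,.33],.2);env.dwell(.15)
c=calibration("wrist");p,d=camera("wrist")
print("relay",facerect(d,c,.08,.1,(.42,.6,-.1,.06),.089))
print("slab",facerect(d,c,.012,.027,(.4,.68,-.13,.17)))
y=np.radians(-13.8);H=[.4224,.3712]
env.reach([*H,.28],down(y));settle([*H,.28])
env.movel([*H,.168],.12);env.dwell(.2);st("at hood")
env.grip(.0,60);env.dwell(.2);st("gripped")
env.movel([*H,.19],.05);env.dwell(.2);st("lift")
E
```

```text
open t 15.49 p [ 0.5054 -0.0146  0.1277] yaw -9.1 tilt [-0.002  0.   ] F [-0.2  0.6  0.4] o 0.0549 g 0.0
relay ((array([504.6, -15. ]), array([39.5, 68.5]), 81.1), 0.0886, 3390)
slab ((array([523.3,  17.7]), array([208.9, 181.5]), 80.9), 0.0193, 11716)
err mm [-0.8  1.  -0.1]
at hood t 20.32 p [0.4227 0.3714 0.1687] yaw -13.81 tilt [0.001 0.001] F [-0.5 -0.2 -0.1] o 0.055 g 0.0
gripped t 20.97 p [0.4225 0.3714 0.1683] yaw -13.8 tilt [0. 0.] F [ 0.1 -1.   3.5] o 0.0124 g 59.3
lift t 21.76 p [0.4223 0.3711 0.1897] yaw -13.8 tilt [-0. -0.] F [ 0.5 -0.5 -3.2] o 0.0126 g 58.4
```

```bash
python3 - <<'E'
from h import *
H=[.4224,.3712];B=[.5122,.0196];q=down(np.radians(-9.1))
env.movel([*H,.30],.15);st("up")
env.movel([*B,.30],.2,rot=q);env.dwell(.4);st("above")
print(env.movel([*B,.225],.08,stop_force=12));st()
print(env.movel([*B,.185],.03,stop_force=12));env.dwell(.3);st("seated?")
p,d=camera("side");cv2.imwrite("pics/hs.png",p)
E
```

```text
up t 22.64 p [0.4221 0.3707 0.299 ] yaw -13.8 tilt [-0.001 -0.001] F [-0.3  0.4 -3.3] o 0.0127 g 58.5
above t 25.01 p [0.5122 0.0198 0.3   ] yaw -9.08 tilt [-0. -0.] F [ 0.6 -0.2 -3.3] o 0.0127 g 58.5
False
 t 26.09 p [0.5126 0.0197 0.2255] yaw -9.1 tilt [0.001 0.   ] F [ 1.   0.3 -3. ] o 0.0126 g 58.5
True
seated? t 27.51 p [0.512  0.0195 0.1882] yaw -9.1 tilt [-0.001 -0.   ] F [-1.4 -0.4  6.2] o 0.0125 g 59.6
```

View pics/hs.png

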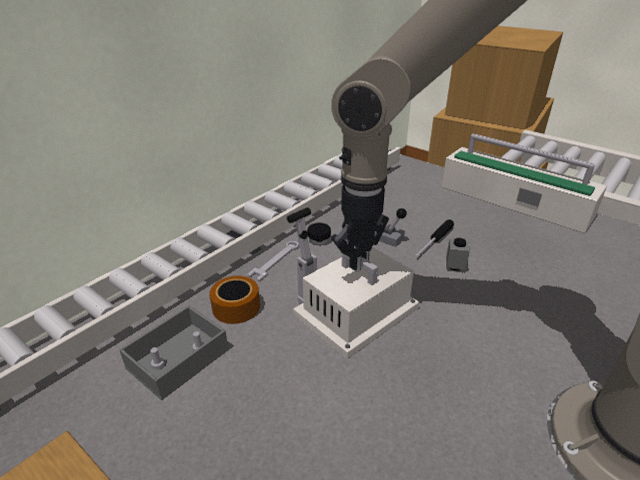

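```bash
cat >> h.py <<'E'
YAW=np.radians(-9.1);Q=down(YAW);B0=np.array([.5120,.0197]);N=env.nose_length
def bw(x,y,z):
    "base coords of fingertip (z over bench) -> TCP world"
    c,s=np.cos(YAW),np.sin(YAW);return [B0[0]+c*x-s*y,B0[1]+s*x+c*y,z+N]
def C(t): return .092-.1*np.cos(t),.109+.1*np.sin(t)
def clampang():
    p,d=camera("side");W=cloud(p,d,calibration("side"));c,s=np.cos(YAW),np.sin(YAW);D=W[...,:2]-B0
    X=c*D[...,0]+s*D[...,1];Y=-s*D[...,0]+c*D[...,1];Z=W[...,2]
    m=(abs(Y-.055)<.024)&(X>-.03)&(X<.16)&(Z>.108)&(Z<.23)&(p.max(-1)<60)
    r=np.hypot(X-.092,Z-.109);m&=(r>.085)&(r<.115);print("bar px",m.sum(),np.round([np.median(a[m]) for a in(X,Y,Z)],4),"angle",np.arctan2(np.median(Z[m])-.109,.092-np.median(X[m])).round(3));return p
E
python3 - <<'E'
from h import *
env.grip(.04);env.dwell(.3);st("open")
env.movel(bw(0,0,.29),.2)
env.grip(0,40)
clampang()
env.movel(bw(.16,.055,.29),.25,rot=Q);env.dwell(.1)
c0=C(1.67);env.movel(bw(c0[0]+.045,.055,c0[1]-.01),.15);st("behind")
for t in(1.6,1.3,1.0):
    x,z=C(t);print(env.movel(bw(x+.02,.055,z-.01),.1,stop_force=25))
st("pushed")
x,z=C(1.0);env.movel(bw(x+.05,.055,.215),.15)
env.movel(bw(x+.05,.055,.26),.2)
p=clampang();cv2.imwrite("pics/cl.png",p[150:380,150:500])
E
```

```text
open t 28.23 p [0.511  0.0193 0.1871] yaw -9.11 tilt [-0.004 -0.   ] F [0.8 0.1 0.4] o 0.0397 g 0.0
bar px 151 [0.1067 0.0569 0.2101] angle 1.715
behind t 31.47 p [0.6663 0.0508 0.2723] yaw -9.11 tilt [0.002 0.   ] F [ 0.  -0.5  0.4] o -0.0003 g 0.0
False
False
False
pushed t 32.83 p [0.5783 0.0647 0.2558] yaw -9.1 tilt [ 0. -0.] F [ 0.8 -0.2 -0.5] o -0.0003 g 0.0
bar px 174 [0.0284 0.0571 0.1952] angle 0.935
```

Bar at about 0.94 rad as intended; now press it down from above.

```bash
python3 - <<'E'
from h import *
x,z=C(.9);env.movel(bw(x,.055,.26),.2);env.movel(bw(x,.055,z+.016),.15,stop_force=20)
for t in(.7,.5,.3,.12):
    x,z=C(t);print(env.movel(bw(x,.055,z+.008),.1,stop_force=25))
x,z=C(0);print(env.movel(bw(x,.055,z+.003),.04,stop_force=18));st("down")
env.movel(bw(x,.055,.26),.2);clampang()
env.movel(bw(-.06,.03,.29),.2);env.dwell(.15)
c=calibration("wrist");p,d=camera("wrist")
print("hood",facerect(d,c,.09,.104,(.4,.68,-.13,.17),.1));cv2.imwrite("pics/cl2.png",p)
E
```

```text
True
True
False
False
True
down t 36.47 p [0.5137 0.0755 0.1892] yaw -9.19 tilt [0.002 0.   ] F [-4.8 -1.1 13.9] o 0.0002 g 6.9
bar px 133 [-0.0136  0.0578  0.1139] angle 0.047
hood ((array([511.7,  18.9]), array([179.2, 128.9]), 80.8), 0.0994, 21716)
```

View pics/cl2.png

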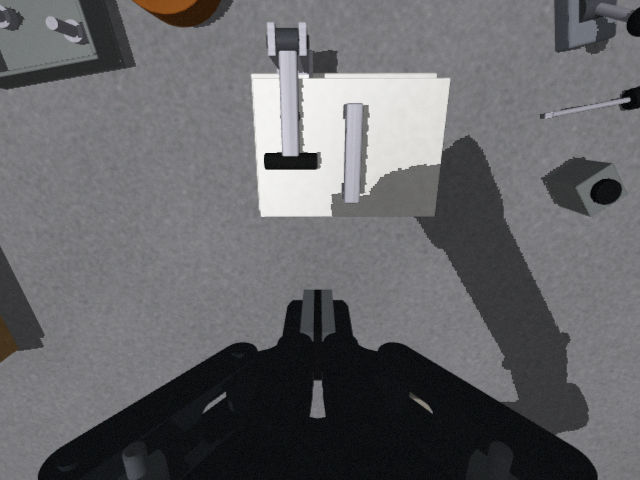

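```bash
cat > m.py <<'E'
from h import *
Y=np.radians(4.6);u=np.array([np.cos(Y),np.sin(Y)]);Hn=np.array([.6135,-.2604])
def T(x,z): return [*(Hn+u*x),z+N]
def ball():
    c=calibration("scene");p,d=camera("scene");W=cloud(p,d,c);D=W[...,:2]-Hn;X=D@u
    m=(abs(D@[-u[1],u[0]])<.02)&(abs(X)<.07)&(W[...,2]>.068)&(W[...,2]<.12)&(p.max(-1)<70)
    print("ball x",np.median(X[m]).round(4),"z",np.median(W[...,2][m]).round(4),m.sum());return p
E
python3 - <<'E'
from m import *
ball()
env.reach(T(-.085,.2),down(Y));env.movel(T(-.085,.07),.15);st("behind")
print(env.movel(T(-.03,.07),.08,stop_force=30));print(env.movel(T(.018,.07),.08,stop_force=20));st("end")
env.movel(T(-.06,.07),.15);env.movel(T(-.085,.25),.25);env.dwell(.1);ball()
c=calibration("wrist");p,d=camera("wrist");cv2.imwrite("pics/m.png",p)
print(clampang() is None)
E
```

```text
ball x -0.0281 z 0.0918 146
behind t 40.43 p [ 0.5294 -0.2673  0.1435] yaw 4.61 tilt [ 0.002 -0.001] F [0.2 0.9 0.2] o 0.0003 g 0.0
False
True
end t 41.8 p [ 0.6216 -0.2598  0.1411] yaw 4.58 tilt [-0.011  0.001] F [-1.6 -0.5  1.7] o -0.0002 g 1.3
ball x 0.0339 z 0.09 146
bar px 129 [-0.0135  0.0578  0.1142] angle 0.049
False
```

View pics/m.png

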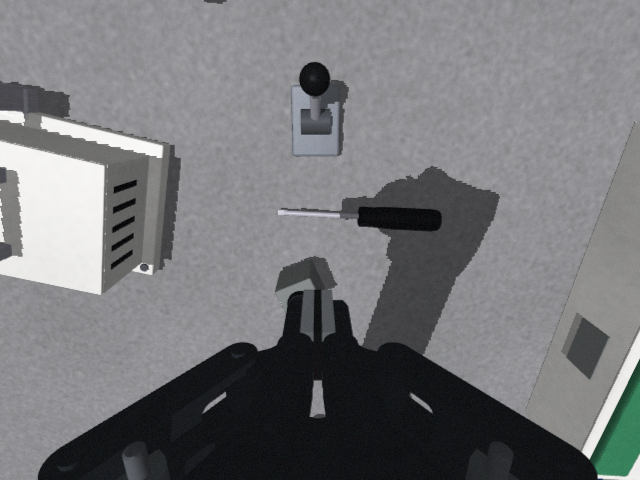

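The lever now leans away, with the ball at (314,79) beyond the block (292–340, 85–155). I'll check its angle precisely.

```bash
python3 - <<'E'
from m import *
c=calibration("wrist");p,d=camera("wrist")
W=cloud(p,d,c);m=(p.max(-1)<70)&(W[...,2]>.06)&(W[...,2]<.12)&(abs(W[...,0]-.64)<.06)&(abs(W[...,1]+.26)<.04)
v,w=np.where(m);(cx,cy),r=cv2.minEnclosingCircle(np.c_[w,v].astype(np.float32));b=ray(c,[cx,cy],.083)[0]
k=facerect(d,c,.02,.031,(.55,.7,-.32,-.2),.025);print("block",k)
v,w=np.where((abs(W[...,2]-.025)<.005)&(abs(W[...,1]+.26)<.04)&(abs(W[...,0]-.61)<.06));E=ray(c,np.c_[w,v],.025)@u;near=E.min()
x=b@u-near-.035;print("ball",b,r,"near edge",near,"offset from hinge",x,"angle",.5+np.arcsin(x/.07))
E
```

```text
block ((array([ 610.9, -257.8]), array([68.4, 49.4]), 4.6), 0.0243, 2395)
ball [ 0.6447704  -0.25484842] 16.978025436401367 near edge 0.554055973040502 offset from hinge 0.03319897713995404 angle 0.9941359101565188
```

```bash
python3 -c "
from h import *
st();print(job.job_done())"
```

```text
t 43.58 p [ 0.5286 -0.2671  0.3215] yaw 4.59 tilt [-0.011  0.002] F [ 0.6 -0.   0.1] o 0.0003 g 0.0
the job is handed in; nothing more can be done
None
```

I handed the job in at 43.6 s, with no verdict returned: the relay is home, the hood is seated over it, the clamp is down (about 0.05 rad), the main switch is fully over (about 0.99 rad), and the arm is clear of everything.

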